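Zero the groove-depth comparator on a first-off moulding

TASK

Set the bench depth gauge to zero on this first-off moulding: slide the black moulding back square against the stand's fence with its groove under the sprung probe, and press the gauge head down, firmly but gently, until its round foot sits flat on the moulding with the probe in the groove. Then read the dial and turn the bezel until the zero mark stands at the needle, and let go, leaving the head down on the moulding and the tools on the bench undisturbed.

Things in the scene. Friction and masses are not known exactly. Their poses are not given: they have to be found in the camera images.
- stand: Bench comparator stand, fixed: grey cast base 240 (x) x 300 mm (y), reaching from its x -130 to +110 mm, with a steel top 25 mm above the bench. Origin on the bench. Its +x points from the operator's side to the column (28 mm thick, axis at x +85, top 172 mm above the bench). The vertical gauge axis is at x -30 mm, y 0.
- fence (a point): Middle of the foot of the fence's front face, at stand x 0, y 0, z 25 mm; the part goes against it from the -x side. The fence is a straight steel strip along the stand's y, 12 mm high, 10 mm thick, 270 mm long.
- part: Loose black plastic moulding on the stand's steel top, 60 mm wide (x), 180 mm long (y), 34 mm high, about 0.4 kg. Origin: centre of its underside. One straight groove, 12 mm wide and parallel to its x, runs right across its top. In place it sits with its centre at stand x -30 mm, y -15 mm and its axes parallel to the stand's.
- groove (a point): Point on the moulding: middle of the groove's mouth, level with its top face, 15 mm to +y of its middle. x along the groove, z up. The groove is 5 to 13 mm deep, different from piece to piece.
- head: The gauge head (foot, arm, dial). Origin: centre of the flat underside of its round steel foot (36 mm across, 10 mm high), on the gauge axis; at the start 24 to 30 mm above the level of the moulding's top. It slides only straight up and down on the column, by up to 34 mm; it is stiff (friction 9 N), stays where it is left, and moves down under a push of 3 to 10 N.
- probe_tip (a point): Lower end of the sprung probe, a 5 mm round-ended rod through the foot. It stands 18 mm out of the foot when free; its spring takes 1 N to start and 4 to 5.5 N when pushed in 12 to 18 mm.
- press_pad (a point): Centre of the top of the black round palm pad on the head's arm, where the head is pressed down: 32 mm across, 68 mm behind the gauge axis (stand +x), 21 mm below the bezel's top. The bezel's rim is 36 mm in front of its centre, the head's clamp block (2 mm lower than the pad) 22 mm and the column 33 mm behind it.
- dial_centre (a point): Middle of the dial, level with the bezel's top rim, on the gauge axis, 87 mm above the foot's underside. The dial faces up. The bezel is a knurled ring 64 mm across and 20 mm high that turns with its white scale about the gauge axis, endlessly both ways, friction 0.06 N m. The case below it is 52 mm across; the 34 mm wide arm starts 11 mm below the bezel's lower edge.
- zero_mark (a point): The zero mark on the bezel's scale: a broad black bar, the only broad one, with a white tick on the rim outside it. This point is 24 mm from the dial's centre and turns with the bezel.
- needle_tip (a point): Tip of the long end of the dial's black needle, 24 mm from the dial's centre. As the probe is pushed in the needle turns clockwise seen from above, one turn for 20 mm; with the probe free it points to the stand's -x.
- screwdriver: Bystander: loose screwdriver, 200 mm, lying on the bench. Origin under its middle.
- caliper: Bystander: loose steel caliper, 230 mm, lying on the bench. Origin under its middle.
- spray_can: Bystander: loose aluminium can, 58 mm across, 150 mm high, standing on the bench. Origin: centre of its underside.
Not all that is in view belongs to the job. There is more than one size of the part; the job needs the smallest.

How it is judged:
By the outcome, as a careful person would: the job done as asked, in the order asked, and still so for the second after the job is handed in, with the robot touching nothing.
It also fails if it takes over 72 s, if anything falls off the work surface, if the arm or the gripper's body presses on something with over 40 N, if the wrist force passes 120 N, or if a joint passes its speed limit or range.

ROBOT

A 6-joint arm with a two-finger parallel gripper is mounted at the origin on the work surface. World frame = base frame: x ahead of the robot, y to its left, z up, the work surface at z = 0. Lengths are in m, angles in rad, forces in N, time in s.
With the tool pointing down it reaches from about 0.3 to 0.775 m from the base axis. Payload 14.6 kg.
Tool frame: the origin (TCP) lies at the very end of the fingers, on their centre line; the grasp point (between the pads) lies 19 mm behind it; z points along the fingers, y is the line along which they close (so a half turn about z gives the same grasp; the last joint's range is limited). The gripper opens to 85 mm and grips with 20 to 120 N. Pads are 22 mm wide; open, the fingers measure 114 mm over their backs; the gripper's body (76 mm by 85 mm) begins 54 mm behind the grasp point. The pads swing forward as they close: fully open they stand 13 mm farther back than shut.
Start: joints at [-1.257, 0.3, 1.521, -0, 1.321, -0.067], TCP at [0.204, -0.511, 0.231] pointing down, gripper open.
Joint ranges: [-3.03, 3.03], [-0.79, 2.21], [0.23, 2.52], [-1.04, 4.18], [0, 3.07], [-2.55, 2.55]. Speed limits (rad/s): [2.22, 2.22, 2.57, 3.14, 3.14, 3.14].

INTERFACE

Orientations are given as a unit quaternion [x, y, z, w].
In Python, from cell import robot gives the robot as it stands.
- The arm moves only by the tool send_rows, never from a script. Its argument "moves" is one flat list of numbers, 5 for each row, row after row: the closure, from -1 (fully open) to 1 (shut), so that 0 is half open, then the shift along the tool's x, y, z scaled (see below), then the turn about the tool's z scaled (see below). A call has 1 to 10 rows; each row is the pose to reach, as a shift and turn from the pose commanded when the call began, along the tool's axes at that moment; what a row does not reach only later rows make up. The controller multiplies each number of a shift by 0.12 m and each number of a turn by 60 degrees. A row lasts 1/12 s, in which the tool goes at most 41.7 mm and 7.16 degrees, less where a joint would pass 70% of its speed; a pose out of reach is approached as far as the arm can. A call with a number of a shift or a turn outside -1 to 1 is refused whole. A call with a gripper value outside its range is refused whole. The fingers move at their own pace and stop on an object; "squeeze" is the grip in N (left out, the last holds). Time passes only in rows, so rows that repeat a pose let the fingers close. It gives the time, the measured TCP pose, the force, the opening and the grip force at its end, in the units of the state.
- robot.sense(): the state, without advancing time (a new reading comes with each control period).
- robot.grab_frame(name): name is "scene" or "side" or "wrist"; returns a dict with "frame" (420x560x3 uint8, red, green, blue), "z_map" (420x560 float32, m along the optical axis (not along the pixel's ray), 0 where there is no reading), "K" (3x3 intrinsics, pixels), "R" (3x3) and "t" (3): a world point X has camera coordinates R X + t; the wrist camera has in their place "T_tool_cam" (4x4, takes a point from camera to tool coordinates, whose origin is the TCP and whose axes are the flange's). Camera axes: x right, y down, z forward; pixel columns grow to the right and rows downward; lengths in m; the calibration is good to about 2 mm. A picture is of the moment at which its call begins: read the wrist's pose just before it.
- robot.close_job(): hands the job in; it is judged then, once.
Trained networks look in the newest picture that a camera, given by its name, has taken for a name from the list of things; names that differ only in an ending like _2 or _b are one class to them, and where a whole thing is asked for, a point or a joint stands for the part that bears it (a point fixed in the world has none). Each returns a list of dicts, best first, with "score" (0 to 1); they miss things now and then, are a little off and sometimes report something else, mostly with a low value. They report only what shows in the picture. A call takes as long as a camera call. They do not tell look-alikes from the thing itself.
- robot.boxes_of(name, camera): "centre" ([column, row] in pixels, amid what is visible of it).
The state is a dict: "time_s": time; "joints": joint angles; "dq": joint speeds; "joint_efforts": joint torques, N m; "eef_pos": TCP position; "eef_rot": TCP orientation; "contact_force": force on the tool from outside, world axes, zero at the start; "wrist_torque": the same for the moment, N m; "finger_gap": finger opening in m; "grasp_force": force on a finger pad.
Only numpy, scipy, OpenCV 4.12 (cv2) and the standard library are available. Lean on these libraries where they do the work, as an engineer would, in place of code of your own. Each camera call takes 0.05 s, during which the arm holds its last target. There are 200 camera calls.

## Working session

There is one attempt and no reset: what is moved stays moved. The work goes in short steps, Python scripts to look and compute and a tool call to move; the robot and the scene stay as the last step left them, time stands still between calls to the robot, and variables do not carry over. Pictures are saved under pics/ and viewed, at most 10 in all, crops included, and the job is handed in when it is done.

Besides the shell and the picture viewer there is one more tool, called after "Request:" by a JSON object that holds its "method" and its "body". send_rows: Moves the arm, as the interface text tells. Shifts and turns lie within -1 to 1; 1 stands for 0.12 m of shift or 60 degrees of turn. Its arguments: {"type":"object","properties":{"moves":{"type":"array"},"squeeze":{"type":"number"}},"required":["moves"]}

```bash
mkdir -p pics; ls
cat > h.py <<'E'
import numpy as np, cv2
from cell import robot
from scipy.spatial.transform import Rotation as Ro
def grab(n):
    s=robot.sense(); f=robot.grab_frame(n)
    if n=="wrist":
        T=np.eye(4);T[:3,:3]=Ro.from_quat(s["eef_rot"]).as_matrix();T[:3,3]=s["eef_pos"]
        M=T@f["T_tool_cam"]
    else:
        M=np.eye(4);M[:3,:3]=f["R"].T;M[:3,3]=-f["R"].T@f["t"]
    f["M"]=M; return f
def cloud(f):
    z=f["z_map"];v,u=np.indices(z.shape);K=f["K"]
    P=np.stack([(u-K[0,2])/K[0,0]*z,(v-K[1,2])/K[1,1]*z,z],-1)
    W=P@f["M"][:3,:3].T+f["M"][:3,3]; W[z==0]=np.nan; return W
def save(n,im): cv2.imwrite("pics/%s.png"%n,im[...,::-1])
def proj(f,X):
    c=(np.asarray(X)-f["M"][:3,3])@f["M"][:3,:3]; p=c@f["K"].T; return p[...,:2]/p[...,2:]
E
python3 - <<'E'
from h import *
s=robot.sense();print(s["time_s"],s["eef_pos"],s["eef_rot"],s["contact_force"])
ims=[]
for n in ("scene","side"):
    f=grab(n);W=cloud(f);np.savez("/tmp/%s.npz"%n,W=W,frame=f["frame"],M=f["M"],K=f["K"]);ims.append(f["frame"])
    save(n+"0",f["frame"])
    for t in ["part","groove","head","press_pad","dial_centre","zero_mark","needle_tip","fence","stand","spray_can","screwdriver","caliper","probe_tip"]:
        for b in robot.boxes_of(t,n)[:3]:
            u,v=map(int,np.round(b["centre"]));print(n,t,round(b["score"],2),u,v,W[min(v,419),min(u,559)].round(3))
E
```

```text
pics
0.0 [ 0.20434614 -0.51038178  0.2306991 ] [ 9.81923441e-01  1.89277575e-01 -8.59029312e-05 -5.89403034e-04] [ 0.56743514  0.93932752 -0.28191111]
scene part 0.83 308 156 [ 0.292 -0.196  0.049]
scene part 0.66 256 213 [ 0.564 -0.044  0.06 ]
scene part 0.57 378 247 [0.349 0.221 0.044]
scene groove 0.76 259 213 [ 0.558 -0.036  0.063]
scene groove 0.72 231 225 [ 0.63  -0.069  0.027]
scene groove 0.7 306 156 [ 0.297 -0.199  0.049]
scene head 0.56 230 191 [ 0.621 -0.076  0.142]
scene press_pad 0.57 234 193 [ 0.613 -0.068  0.137]
scene dial_centre 0.65 235 189 [ 0.607 -0.074  0.144]
scene zero_mark 0.62 247 180 [ 0.576 -0.061  0.17 ]
scene needle_tip 0.59 202 148 [ 0.584 -0.337  0.104]
scene fence 0.81 232 225 [ 0.626 -0.071  0.023]
scene stand 0.79 235 224 [ 0.623 -0.057  0.037]
scene spray_can 0.78 204 150 [ 0.581 -0.328  0.1  ]
scene screwdriver 0.58 282 273 [0.6   0.152 0.027]
scene caliper 0.59 248 306 [0.713 0.178 0.001]
side part 0.81 269 210 [ 0.542 -0.047  0.061]
side part 0.73 344 287 [0.328 0.236 0.045]
side part 0.65 357 196 [ 0.299 -0.174  0.042]
side groove 0.95 360 195 [ 0.29  -0.174  0.046]
side groove 0.68 341 286 [0.335 0.235 0.047]
side groove 0.6 268 213 [ 0.543 -0.03   0.063]
side head 0.74 246 181 [ 0.607 -0.069  0.138]
side press_pad 0.73 245 178 [ 0.606 -0.055  0.156]
side press_pad 0.33 257 174 [ 0.571 -0.047  0.175]
side dial_centre 0.82 248 178 [ 0.596 -0.043  0.163]
side zero_mark 0.88 258 173 [ 0.571 -0.062  0.169]
side fence 0.65 238 217 [ 0.629 -0.037  0.039]
side stand 0.83 242 214 [ 0.623 -0.064  0.032]
side stand 0.67 256 174 [ 0.575 -0.053  0.171]
side stand 0.66 229 262 [0.619 0.146 0.025]
side spray_can 0.6 271 152 [ 0.574 -0.33   0.096]
side screwdriver 0.85 233 264 [0.608 0.152 0.025]
side caliper 0.94 186 277 [0.721 0.191 0.006]
```

Run:
```python
import cv2,numpy as np
a=cv2.imread("pics/scene0.png");b=cv2.imread("pics/side0.png")
c=np.hstack([a[110:330,170:420],b[130:330,180:400].copy() if 0 else b[120:340,160:410]])
cv2.imwrite("pics/both.png",cv2.resize(c,(800,352),interpolation=cv2.INTER_CUBIC))
```

```text
(no output)
```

View pics/both.png

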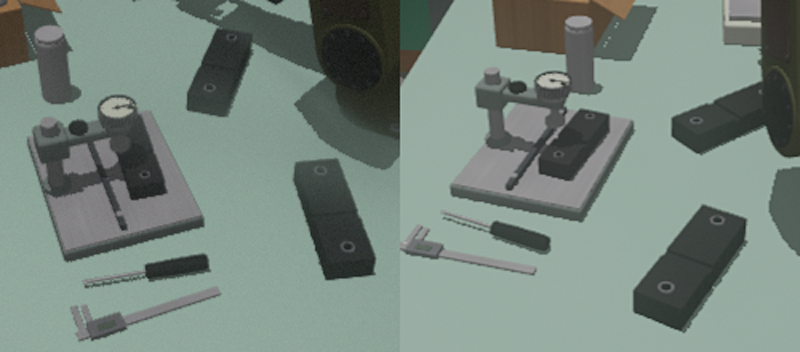

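The picture shows three black mouldings: one on the stand (scene 256,213), and two on the bench (308,156 and 378,247). I'll check their sizes and fit the stand and part.

Run:
```python
from h import *
P=[];C=[]
for n in ("scene","side"):
    d=np.load("/tmp/%s.npz"%n);P.append(d["W"].reshape(-1,3));C.append(d["frame"].reshape(-1,3))
    w=P[-1];near=(abs(w[:,0]-.57)<.25)&(abs(w[:,1]+.05)<.25)
    print(n,[np.nanmedian(w[near&(abs(w[:,2]-z)<.008),2]).round(4) for z in (0,.025,.059)])
def rect(w,m):
    q=w[m];g=np.zeros((1400,1400),np.uint8)
    ij=((q[:,:2]-[0,-.7])/.001).astype(int);ok=((ij>=0)&(ij<1400)).all(1);ij=ij[ok];g[ij[:,0],ij[:,1]]=255
    g=cv2.morphologyEx(g,cv2.MORPH_CLOSE,np.ones((9,9)));g=cv2.morphologyEx(g,cv2.MORPH_OPEN,np.ones((7,7)))
    cs,_=cv2.findContours(g,cv2.RETR_EXTERNAL,cv2.CHAIN_APPROX_NONE)
    for c in sorted(cs,key=cv2.contourArea)[::-1][:4]:
        (a,b),(l,h),t=cv2.minAreaRect(c)
        print("  y %.3f.. x %.3f"%(a/1000-.7,b/1000),"size",round(l),round(h),"ang",round(t,2), "area",cv2.contourArea(c))
for k in range(2):
    w=P[k];c=C[k].astype(int)
    print("stand");rect(w,(w[:,2]>.018)&(w[:,2]<.032))
    dark=c.max(1)<85
    print("part all");rect(w,dark&(w[:,2]>.052)&(w[:,2]<.066))
    print("bench parts");rect(w,dark&(w[:,2]>.036)&(w[:,2]<.052))
w=np.vstack(P);c=np.vstack(C).astype(int)
print("dial");rect(w,(w[:,2]>.16)&(w[:,2]<.185))
m=(w[:,2]>.16)&(w[:,2]<.185)&(w[:,0]<.63)&(w[:,0]>.5); print(np.nanpercentile(w[m,2],[5,25,50,75,95]))
# white dial pixels
m2=m&(c.min(1)>150);print("white",m2.sum(),np.nanmedian(w[m2],0))
```

```text
scene [np.float64(0.0009), np.float64(0.0255), np.float64(0.0594)]
side [np.float64(0.0006), np.float64(0.0252), np.float64(0.0588)]
stand
  y -0.078.. x 0.599 size 298 240 ang 12.4 area 37031.5
  y 0.150.. x 0.603 size 25 99 ang 18.8 area 1773.0
  y -0.522.. x 0.749 size 14 69 ang 5.53 area 588.5
  y -0.155.. x 0.696 size 42 17 ang 14.04 area 528.5
part all
  y -0.032.. x 0.562 size 77 59 ang 16.14 area 3826.5
  y -0.113.. x 0.536 size 89 56 ang 16.61 area 2362.5
  y -0.524.. x 0.757 size 12 63 ang 9.46 area 467.0
  y 0.047.. x 0.061 size 12 36 ang 56.31 area 243.0
bench parts
  y -0.234.. x 0.267 size 243 80 ang 48.04 area 16323.0
  y 0.200.. x 0.332 size 232 78 ang 23.91 area 16259.5
  y -0.513.. x 0.688 size 14 115 ang 7.47 area 975.0
  y -0.087.. x 0.690 size 27 14 ang 90.0 area 327.0
stand
  y -0.078.. x 0.599 size 304 239 ang 12.57 area 39974.5
  y 0.152.. x 0.606 size 25 98 ang 19.54 area 1730.5
  y -0.515.. x 0.710 size 17 48 ang 14.47 area 470.5
  y -0.117.. x 0.600 size 55 14 ang 13.24 area 456.0
part all
  y -0.078.. x 0.547 size 179 61 ang 17.92 area 8750.5
  y 0.079.. x 0.016 size 10 33 ang 6.34 area 255.5
  y 0.038.. x 0.082 size 19 10 ang 90.0 area 162.5
  y 0.068.. x 0.043 size 7 7 ang 90.0 area 48.5
bench parts
  y 0.201.. x 0.331 size 236 76 ang 24.07 area 16197.5
  y -0.224.. x 0.274 size 223 78 ang 48.27 area 12102.0
  y -0.086.. x 0.683 size 33 16 ang 50.53 area 254.0
  y 0.081.. x 0.016 size 10 33 ang 6.34 area 243.5
dial
  y -0.076.. x 0.581 size 63 70 ang 90.0 area 3519.0
  y 0.094.. x 0.178 size 76 148 ang 25.07 area 2050.0
  y 0.070.. x 0.035 size 70 20 ang 87.95 area 697.5
  y -0.100.. x 0.693 size 26 31 ang 90.0 area 608.5
[0.16202356 0.16774921 0.17059022 0.17291509 0.18101854]
white 225 [ 0.58397696 -0.08031335  0.17027185]
```

The moulding on the stand measures 179×61 mm and the two on the bench about 235×78 mm, so the one on the stand at scene (256,213) is the smallest and the right one. I'll approach above its -y end and confirm it with a wrist crop.

Request:
{"method": "send_rows", "body": {"moves": [-1,0.3,-0.15,0,0,-1,0.6,-0.3,0,0,-1,0.9,-0.46,0,0,-1,0.9,-0.46,0,0], "squeeze": 25}}

```text
time_s: 1.73
eef_pos: [0.2874, -0.4153, 0.2315]
eef_rot: [0.982, 0.191, 0.0, -0.0]
contact_force: [-0.6, -0.4, 0.3]
finger_gap: 0.0853
grasp_force: 0.0
```

Request:
{"method": "send_rows", "body": {"moves": [-1,0.3,-0.15,0,0,-1,0.6,-0.3,0,0,-1,0.9,-0.46,0,0,-1,0.9,-0.46,0,0]}}

```text
time_s: 2.07
eef_pos: [0.3671, -0.3236, 0.2315]
eef_rot: [0.981, 0.192, 0.0, -0.0]
contact_force: [-0.3, -1.1, 0.8]
finger_gap: 0.0854
grasp_force: 0.0
```

Request:
{"method": "send_rows", "body": {"moves": [-1,0.3,-0.15,0,0,-1,0.6,-0.3,0,0,-1,0.9,-0.46,0,0,-1,0.9,-0.46,0,0]}}

```text
time_s: 2.4
eef_pos: [0.4467, -0.2321, 0.2313]
eef_rot: [0.981, 0.192, 0.001, -0.0]
contact_force: [-1.2, -0.4, -0.5]
finger_gap: 0.0854
grasp_force: 0.0
```

Request:
{"method": "send_rows", "body": {"moves": [-1,0.3,-0.15,0,-0.1,-1,0.6,-0.3,0,-0.2,-1,0.9,-0.46,0,-0.3,-1,0.9,-0.46,0,-0.4,-1,0.9,-0.46,0,-0.5,-1,0.9,-0.46,0,-0.6,-1,0.9,-0.46,0,-0.7,-1,0.9,-0.46,0,-0.8,-1,0.9,-0.46,0,-0.84,-1,0.9,-0.46,0,-0.84]}}

```text
time_s: 3.23
eef_pos: [0.5234, -0.1452, 0.2313]
eef_rot: [0.807, 0.59, -0.0, -0.0]
contact_force: [0.6, -0.1, -0.8]
finger_gap: 0.0857
grasp_force: 0.0
```

```bash
cat >> h.py <<'E'
def topfit(W,m,axis0,a_lo=None):
    pass
def st():
    s=robot.sense();R=Ro.from_quat(s["eef_rot"]).as_matrix()
    print("t",round(s["time_s"],2),"tcp",np.round(s["eef_pos"],4),"psi",np.degrees(np.arctan2(R[1,0],R[0,0])).round(2),"F",np.round(s["contact_force"],1),"gap",round(s["finger_gap"],4),"gf",round(s["grasp_force"],1),"q6",round(s["joints"][5],2))
    return s,R
def rect(w,m,n=2):
    q=w[m];g=np.zeros((1400,1400),np.uint8)
    ij=((q[:,:2]-[0,-.7])/.001).astype(int);ok=((ij>=0)&(ij<1400)).all(1);ij=ij[ok];g[ij[:,0],ij[:,1]]=255
    g=cv2.morphologyEx(g,cv2.MORPH_CLOSE,np.ones((9,9)));g=cv2.morphologyEx(g,cv2.MORPH_OPEN,np.ones((7,7)))
    cs,_=cv2.findContours(g,cv2.RETR_EXTERNAL,cv2.CHAIN_APPROX_NONE)
    for c in sorted(cs,key=cv2.contourArea)[::-1][:n]:
        (a,b),(l,h),t=cv2.minAreaRect(c)
        print("  y %.4f x %.4f"%(a/1000-.7,b/1000),"size",round(l),round(h),"ang",round(t,2), "area",cv2.contourArea(c))
E
python3 - <<'E'
from h import *
st();f=grab("wrist");W=cloud(f);np.savez("/tmp/w1.npz",W=W,frame=f["frame"],M=f["M"],K=f["K"]);save("w1",f["frame"])
w=W.reshape(-1,3);print("top");rect(w,(w[:,2]>.052)&(w[:,2]<.066));print("stand");rect(w,(w[:,2]>.019)&(w[:,2]<.031));print("fence");rect(w,(w[:,2]>.0325)&(w[:,2]<.042))
print("dial");rect(w,(w[:,2]>.16)&(w[:,2]<.185))
E
```

```text
t 3.23 tcp [ 0.5234 -0.1452  0.2313] psi 72.34 F [ 0.6 -0.1 -0.8] gap 0.0857 gf 0.0 q6 -0.03
top
  y -0.1213 x 0.5356 size 101 61 ang 16.26 area 4850.0
  y -0.0297 x 0.5625 size 70 62 ang 17.1 area 3210.5
stand
  y -0.1009 x 0.5945 size 259 240 ang 12.37 area 27313.0
  y -0.0395 x 0.6805 size 73 98 ang 14.04 area 6021.0
fence
  y -0.2195 x 0.2779 size 17 67 ang 44.17 area 746.0
  y -0.1774 x 0.5929 size 78 12 ang 11.07 area 707.5
dial
  y -0.0770 x 0.5800 size 64 64 ang 90.0 area 3264.5
  y -0.1010 x 0.6915 size 27 26 ang 90.0 area 590.0
```

View pics/w1.png

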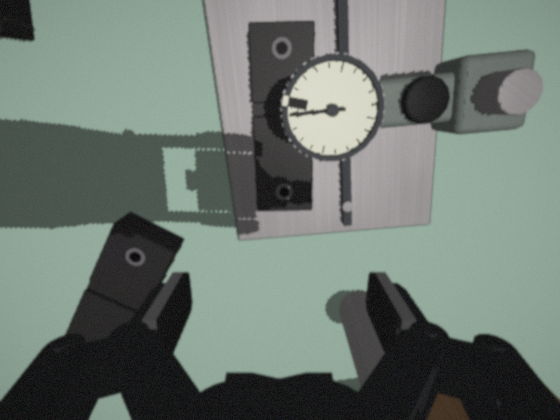

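The picture shows the target moulding on the stand at about (283,120) with its boss rings and groove, the dial at (332,107), the fence at column 343 and a larger moulding at (110,290). The 180×60 mm piece on the steel top is confirmed as the one meant. Next I'll refine the relative pose.

Run:
```python
from h import *
for n in ("w1","scene","side"):
    d=np.load("/tmp/%s.npz"%n);w=d["W"].reshape(-1,3)
    th=np.radians(-12.4);O=np.array([.580,-.0755])
    ex=np.array([np.cos(th),np.sin(th)]);ey=np.array([-ex[1],ex[0]])
    q=w[:,:2]-O;a=q@ex-.030;b=q@ey
    m=(w[:,2]>.054)&(w[:,2]<.064)&(a>-.11)&(a<-.015)&(abs(b)<.13)
    r=cv2.minAreaRect(np.c_[b[m],a[m]].astype(np.float32)*1000);print(n,"part in stand (y,x)",r)
    # edges by bins along b
    for side,pc in (("front",2),("back",98)):
        pts=[]
        for bb in np.arange(-.1,.08,.01):
            k=m&(abs(b-bb)<.005)
            if k.sum()>25: pts.append((bb,np.percentile(a[k],pc)))
        pts=np.array(pts);p=np.polyfit(pts[:,0],pts[:,1],1);
        res=abs(pts[:,1]-np.polyval(p,pts[:,0]));k=res<.003
        p=np.polyfit(pts[k,0],pts[k,1],1);print("  ",side,"slope deg",np.degrees(np.arctan(p[0])).round(2),"x at y=-15:",np.polyval(p,-.015).round(4))
    print("  yends",np.percentile(b[m],[.5,99.5]).round(4))
    # fence front
    m=(w[:,2]>.0335)&(w[:,2]<.041)&(a>-.02)&(a<.03)&(b>-.15)&(b<-.06)
    if m.sum()>30: print("  fence x",np.percentile(a[m],[2,50,98]).round(4),"slope",np.degrees(np.arctan(np.polyfit(b[m],a[m],1)[0])).round(2))
```

```text
w1 part in stand (y,x) ((-13.602447509765625, -60.47792053222656), (180.3850860595703, 61.03073501586914), 3.987846612930298)
   front slope deg 3.82 x at y=-15: -0.0895
   back slope deg 29.01 x at y=-15: -0.0305
  yends [-0.1022  0.0758]
  fence x [0.0004 0.005  0.0101] slope -0.13
scene part in stand (y,x) ((-11.879531860351562, -61.430389404296875), (181.6195526123047, 60.95879364013672), 4.823892593383789)
   front slope deg 4.59 x at y=-15: -0.0896
   back slope deg 15.59 x at y=-15: -0.0436
  yends [-0.0968  0.0771]
side part in stand (y,x) ((-10.591400146484375, -58.912742614746094), (183.85159301757812, 64.00028991699219), 3.9901998043060303)
   front slope deg 4.06 x at y=-15: -0.0886
   back slope deg 4.03 x at y=-15: -0.031
  yends [-0.1011  0.0808]<stdin>:17: RankWarning: Polyfit may be poorly conditioned
```

Request:
{"method": "send_rows", "body": {"moves": [-1,-0.02,0.046,0.25,-0.02,-1,-0.02,0.046,0.5,-0.02,-1,-0.02,0.046,0.75,-0.02,-1,-0.02,0.046,0.9,-0.02,-1,-0.02,0.046,0.9,-0.02]}}

```text
time_s: 3.7
eef_pos: [0.5262, -0.1485, 0.1195]
eef_rot: [0.802, 0.597, -0.002, -0.003]
contact_force: [-0.1, -0.1, -0.1]
finger_gap: 0.0858
grasp_force: 0.0
```

Run:
```python
from h import *
st()
```

```text
t 3.7 tcp [ 0.5262 -0.1485  0.1195] psi 73.3 F [-0.1 -0.1 -0.1] gap 0.0858 gf 0.0 q6 -0.05
```

Request:
{"method": "send_rows", "body": {"moves": [-1,0,0.012,0.25,0,-1,0,0.012,0.45,0,-1,0,0.012,0.6,0,-1,0,0.012,0.69,0,-1,0,0.012,0.69,0]}}

```text
time_s: 4.12
eef_pos: [0.5289, -0.1493, 0.0396]
eef_rot: [0.802, 0.597, -0.001, -0.001]
contact_force: [-0.0, -0.6, -0.6]
finger_gap: 0.0855
grasp_force: 0.0
```

Request:
{"method": "send_rows", "body": {"moves": [-0.8,0,0,0,0,-0.6,0,0,0,0,0,0,0,0,0,1,0,0,0,0,1,0,0,0,0,1,0,0,0,0,1,0,0,0,0,1,0,0,0,0], "squeeze": 25}}

```text
time_s: 4.78
eef_pos: [0.5299, -0.1497, 0.0422]
eef_rot: [0.802, 0.598, 0.0, 0.001]
contact_force: [-2.3, -0.4, 6.5]
finger_gap: 0.0597
grasp_force: 25.9
```

Run:
```python
from h import *
st()
```

```text
t 4.78 tcp [ 0.5299 -0.1497  0.0422] psi 73.44 F [-2.3 -0.4  6.5] gap 0.0597 gf 25.9 q6 -0.05
```

Request:
{"method": "send_rows", "body": {"moves": [1,0,0.03,-0.03,-0.02,1,0,0.06,-0.03,-0.045,1,0,0.1,-0.03,-0.069,1,0,0.14,-0.03,-0.069,1,0,0.18,-0.03,-0.069,1,0.005,0.22,-0.03,-0.069,1,0.005,0.24,-0.03,-0.069,1,0.005,0.26,-0.03,-0.069,1,0.005,0.27,-0.03,-0.069,1,0.005,0.27,-0.03,-0.069]}}

```text
time_s: 5.62
eef_pos: [0.5607, -0.1581, 0.044]
eef_rot: [0.78, 0.626, 0.0, -0.0]
contact_force: [0.6, 1.2, -4.7]
finger_gap: 0.0597
grasp_force: 27.9
```

```bash
cat >> h.py <<'E'
TH=np.radians(-12.4);O=np.array([.580,-.0755]);EX=np.array([np.cos(TH),np.sin(TH)]);EY=np.array([-EX[1],EX[0]])
def tost(w): q=np.asarray(w)[...,:2]-O; return q@EX-.030,q@EY
def sst():
    s,R=st();print("tcp in stand",np.round(tost(s["eef_pos"]),4),"F stand x,y",np.round([s["contact_force"][:2]@EX,s["contact_force"][:2]@EY],1),"Mz",round(s["wrist_torque"][2],2));return s,R
def part(n):
    f=grab(n);W=cloud(f);w=W.reshape(-1,3);a,b=tost(w)
    m=(w[:,2]>.054)&(w[:,2]<.064)&(a>-.11)&(a<-.002)&(abs(b)<.13)
    r=cv2.minAreaRect(np.c_[b[m],a[m]].astype(np.float32)*1000);print(n,"part (y,x)",np.round(r[0],1),np.round(r[1],1),round(r[2],2))
    return f,W
E
python3 - <<'E'
from h import *
sst();part("scene");part("side")
E
```

```text
t 5.62 tcp [ 0.5607 -0.1581  0.044 ] psi 77.55 F [ 0.6  1.2 -4.7] gap 0.0597 gf 27.9 q6 -0.12
tcp in stand [-0.0311 -0.0848] F stand x,y [0.4 1.3] Mz -0.03
scene part (y,x) [ -2.1 -34.7] [165.3  70. ] 4.22
side part (y,x) [-13.6 -36.7] [190.9  69.2] 1.67
```

Request:
{"method": "send_rows", "body": {"moves": [1,0,0.0,0.02,0,1,0,0.01,0.03,0,1,0,0.02,0.03,0,1,0,0.03,0.03,0,1,0,0.04,0.03,0,1,0,0.05,0.03,0,1,0,0.05,0.03,0]}}

```text
time_s: 6.3
eef_pos: [0.5625, -0.1586, 0.0417]
eef_rot: [0.779, 0.627, -0.003, -0.004]
contact_force: [-43.9, 8.8, 40.5]
finger_gap: 0.0594
grasp_force: 34.4
```

Run:
```python
from h import *
sst()
```

```text
t 6.3 tcp [ 0.5625 -0.1586  0.0417] psi 77.6 F [-43.9   8.8  40.5] gap 0.0594 gf 34.4 q6 -0.12
tcp in stand [-0.0293 -0.0849] F stand x,y [-44.8  -0.8] Mz 0.32
```

Contact with the fence is firm, so I'll ease off, release and check.

Request:
{"method": "send_rows", "body": {"moves": [1,0,-0.01,-0.01,0,1,0,-0.025,-0.015,0,1,0,-0.03,-0.02,0,1,0,-0.03,-0.02,0]}}

```text
time_s: 6.63
eef_pos: [0.5621, -0.1584, 0.0426]
eef_rot: [0.78, 0.626, -0.001, -0.001]
contact_force: [-7.1, 2.2, -0.6]
finger_gap: 0.0591
grasp_force: 29.0
```

Run:
```python
from h import *
sst()
```

```text
t 6.63 tcp [ 0.5621 -0.1584  0.0426] psi 77.55 F [-7.1  2.2 -0.6] gap 0.0591 gf 29.0 q6 -0.12
tcp in stand [-0.0297 -0.0848] F stand x,y [-7.4  0.6] Mz 0.07
```

Request:
{"method": "send_rows", "body": {"moves": [0,0,0,0,0,-0.5,0,0,0,0,-1,0,0,0,0,-1,0,0,0,0,-1,0,0,-0.2,0,-1,0,0,-0.5,0,-1,0,0,-0.8,0,-1,0,0,-1,0,-1,0,0,-1,0]}}

```text
time_s: 7.38
eef_pos: [0.5651, -0.1593, 0.169]
eef_rot: [0.78, 0.626, 0.003, 0.004]
contact_force: [-0.4, -0.2, 0.7]
finger_gap: 0.0851
grasp_force: 0.0
```

Request:
{"method": "send_rows", "body": {"moves": [-1,-0.1,-0.1,-0.25,0,-1,-0.3,-0.2,-0.5,0,-1,-0.5,-0.3,-0.7,0,-1,-0.5,-0.3,-0.7,0]}}

```text
time_s: 7.72
eef_pos: [0.5142, -0.2127, 0.2521]
eef_rot: [0.78, 0.625, 0.001, 0.004]
contact_force: [-0.2, -0.0, 0.1]
finger_gap: 0.0855
grasp_force: 0.0
```

Run:
```python
from h import *
sst();f,W=part("wrist");w=W.reshape(-1,3);a,b=tost(w);np.savez("/tmp/w2.npz",W=W,frame=f["frame"],M=f["M"],K=f["K"])
m=(w[:,2]>.054)&(w[:,2]<.064)&(a>-.11)&(a<-.002)&(abs(b)<.13)
pts=np.array([(bb,np.percentile(a[m&(abs(b-bb)<.005)],3)) for bb in np.arange(-.1,.075,.01) if (m&(abs(b-bb)<.005)).sum()>25])
print((pts*1000).round(1).tolist())
u=proj(f,[[*(O-.0*EX),.146]]);print(u)
x=f["frame"];i=np.argwhere(m.reshape(420,560));print(i.min(0),i.max(0))
save("w2",cv2.resize(x,None,fx=1.4,fy=1.4,interpolation=cv2.INTER_CUBIC))
```

```text
t 7.72 tcp [ 0.5142 -0.2127  0.2521] psi 77.42 F [-0.2 -0.   0.1] gap 0.0855 gf 0.0 q6 -0.24
tcp in stand [-0.0648 -0.1481] F stand x,y [-0.2 -0. ] Mz -0.02
wrist part (y,x) [-40.2 -31.4] [ 58.9 130.6] 89.47
[[-100.0, -58.5], [-90.0, -58.5], [-80.0, -58.5], [-70.0, -58.5], [-60.0, -58.5], [-50.0, -58.6], [-40.0, -58.6], [-30.0, -58.6], [-20.0, -59.6], [-10.0, -60.6], [10.0, -60.6]]
[[326.66834776  10.02921447]]
[  7 280] [147 340]
```

View pics/w2.png

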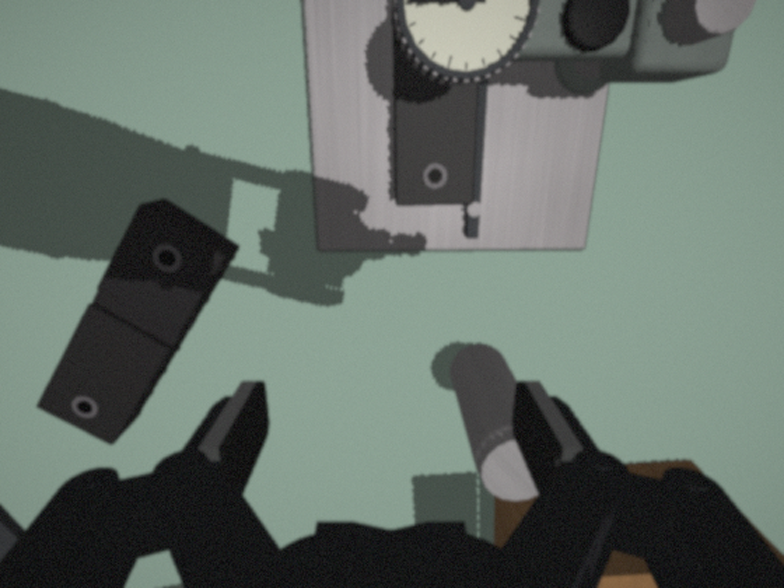

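Request:
{"method": "send_rows", "body": {"moves": [0,0.2,0.14,0,0,1,0.4,0.28,0,0,1,0.62,0.426,0,0,1,0.62,0.426,0,0,1,0.62,0.426,0,0]}}

```text
time_s: 8.18
eef_pos: [0.5814, -0.1462, 0.2452]
eef_rot: [0.779, 0.627, -0.0, -0.001]
contact_force: [-0.5, -0.3, 0.5]
finger_gap: 0.0257
grasp_force: 0.0
```

Run:
```python
from h import *
sst()
for n in ("w1","w2"):
    d=np.load("/tmp/%s.npz"%n);w=d["W"].reshape(-1,3);a,b=tost(w);c=d["frame"].reshape(-1,3)
    m=(abs(a-.038)<.03)&(abs(b)<.03)&(w[:,2]>.13)&(w[:,2]<.16)&(c.max(1)<60)
    print(n,m.sum(),np.nanmedian(a[m]),np.nanmedian(b[m]),np.nanmedian(w[m,2]),np.percentile(a[m],[3,97]) if m.sum() else "")
f,W=part("wrist");w=W.reshape(-1,3);a,b=tost(w);np.savez("/tmp/w3.npz",W=W,frame=f["frame"],M=f["M"],K=f["K"])
m=(w[:,2]>.054)&(w[:,2]<.064)&(a>-.11)&(a<-.002)&(abs(b)<.13)
pts=np.array([(bb,*np.percentile(a[m&(abs(b-bb)<.005)],[3,97])) for bb in np.arange(-.1,.075,.01) if (m&(abs(b-bb)<.005)).sum()>25])
print((pts*1000).round(1).tolist())
print(np.percentile(b[m],[.5,99.5]))
f=robot.grab_frame("scene")
```

```text
t 8.18 tcp [ 0.5814 -0.1462  0.2452] psi 77.7 F [-0.5 -0.3  0.5] gap 0.0257 gf 0.0 q6 -0.09
tcp in stand [-0.0134 -0.0688] F stand x,y [-0.4 -0.4] Mz -0.0
w1 2135 0.03860625407749531 0.0004784028519110697 0.1508834833300267 [0.02366446 0.06101372]
w2 1964 0.038376815807424546 -0.0067473391681895905 0.1506199928780799 [0.02282722 0.06213246]
wrist part (y,x) [-15.8 -32.2] [179.7  60.3] 0.0
[[-100.0, -57.5, -4.2], [-90.0, -58.1, -3.2], [-80.0, -57.7, -3.3], [-70.0, -58.3, -3.4], [-60.0, -58.2, -3.5], [-50.0, -16.5, -2.5], [30.0, -59.2, -2.6], [40.0, -59.8, -3.7], [50.0, -59.5, -3.9], [60.0, -60.0, -4.0], [70.0, -59.5, -3.6]]
[-0.10446309  0.07391997]
```

Run:
```python
from h import *
d=np.load("/tmp/w3.npz");w=d["W"].reshape(-1,3);a,b=tost(w)
m=(w[:,2]>.031)&(w[:,2]<.043)&(a>-.02)&(a<.03)
for bb in np.arange(-.145,.145,.01):
    k=m&(abs(b-bb)<.005)
    if k.sum()>8: print("fence",round(bb,3),k.sum(),np.percentile(a[k],[3,50,97]).round(4),np.median(w[k,2]).round(4))
m=(w[:,2]>.051)&(w[:,2]<.064)&(a<.01)&(a>-.1)
for bb in np.arange(-.1,.075,.01):
    k=m&(abs(b-bb)<.005)
    if k.sum()>8: print("part",round(bb,3),k.sum(),np.percentile(a[k],[3,97]).round(4),np.median(w[k,2]).round(4))
m=(w[:,2]>.019)&(w[:,2]<.031)
for bb in np.arange(-.145,.145,.02):
    k=m&(abs(b-bb)<.01)
    if k.sum()>8: print("stand",round(bb,3),np.percentile(a[k],[.5,99.5]).round(4))
```

```text
fence -0.135 36 [0.0005 0.0053 0.0103] 0.0369
fence -0.125 65 [0.0013 0.0053 0.0101] 0.0371
fence -0.115 57 [0.0008 0.006  0.0108] 0.0397
fence -0.105 62 [0.0023 0.0059 0.0097] 0.038
fence -0.095 56 [0.0022 0.0058 0.0095] 0.0372
fence -0.085 60 [0.0021 0.0057 0.0104] 0.037
fence -0.075 68 [0.0019 0.006  0.0102] 0.0372
fence -0.065 68 [0.0017 0.0058 0.0099] 0.0371
fence -0.055 68 [0.0016 0.0057 0.0097] 0.0369
fence -0.045 60 [0.0015 0.006  0.0095] 0.037
fence -0.035 25 [0.0059 0.0081 0.0104] 0.0368
fence 0.015 28 [0.0034 0.0069 0.0101] 0.0373
fence 0.025 96 [0.0004 0.0056 0.01  ] 0.0369
fence 0.035 96 [0.0003 0.0054 0.0098] 0.037
fence 0.045 99 [0.001  0.0053 0.0095] 0.0372
fence 0.055 98 [0.0009 0.0051 0.0103] 0.037
fence 0.065 110 [0.0007 0.0053 0.01  ] 0.0371
fence 0.075 110 [0.0006 0.0052 0.0098] 0.0368
fence 0.085 113 [0.0004 0.0052 0.0095] 0.0369
fence 0.095 124 [0.0003 0.0052 0.0103] 0.0371
fence 0.105 144 [-0.      0.005   0.0103] 0.0393
fence 0.115 45 [0.0008 0.0047 0.0101] 0.04
part -0.1 429 [-0.0575 -0.0008] 0.059
part -0.09 462 [-0.058 -0.001] 0.0592
part -0.08 455 [-0.0577 -0.0011] 0.0592
part -0.07 481 [-0.058  -0.0012] 0.0591
part -0.06 410 [-0.0582 -0.0013] 0.0591
part -0.05 89 [-0.0159 -0.0003] 0.0587
part 0.03 101 [-0.0591 -0.0016] 0.059
part 0.04 565 [-0.0598 -0.0027] 0.0591
part 0.05 706 [-0.0595 -0.0029] 0.0592
part 0.06 686 [-0.06  -0.003] 0.0591
part 0.07 686 [-0.0595 -0.0032] 0.0589
stand -0.145 [-0.2193  0.1082]
stand -0.125 [-0.2469  0.1082]
stand -0.105 [-0.2616  0.1085]
stand -0.085 [-0.1277  0.1088]
stand -0.065 [-0.1276  0.1087]
stand -0.045 [-0.128   0.1062]
stand -0.025 [-0.1287  0.0801]
stand -0.005 [-0.1288 -0.0936]
stand 0.015 [-0.1283  0.0817]
stand 0.035 [-0.1278  0.108 ]
stand 0.055 [-0.1278  0.1085]
stand 0.075 [-0.1278  0.1083]
stand 0.095 [-0.1275  0.108 ]
stand 0.115 [-0.1275  0.108 ]
```

The +y end shows about a 1 mm gap (0.5°). I'll close it by pushing that end with one open finger, keeping the gripper body clear of the dial.

Request:
{"method": "send_rows", "body": {"moves": [1,0.25,-0.1,0,0,0,0.5,-0.2,0,0,-1,0.77,-0.3,0,0,-1,0.77,-0.3,0,0]}}

```text
time_s: 8.62
eef_pos: [0.5645, -0.0461, 0.247]
eef_rot: [0.779, 0.627, 0.0, -0.0]
contact_force: [0.6, 0.5, -0.0]
finger_gap: 0.0361
grasp_force: 0.0
```

Request:
{"method": "send_rows", "body": {"moves": [-1,0.25,-0.1,0,-0.1,-1,0.5,-0.2,0,-0.2,-1,0.77,-0.3,0,-0.3,-1,0.77,-0.3,0,-0.4,-1,0.77,-0.3,0,-0.5,-1,0.77,-0.3,0,-0.6,-1,0.77,-0.3,0,-0.7,-1,0.77,-0.3,0,-0.75,-1,0.77,-0.3,0,-0.75]}}

```text
time_s: 9.37
eef_pos: [0.5501, 0.0473, 0.2468]
eef_rot: [0.48, 0.877, -0.0, 0.0]
contact_force: [-0.4, 0.5, 1.1]
finger_gap: 0.0853
grasp_force: 0.0
```

Request:
{"method": "send_rows", "body": {"moves": [-1,0,0,0,-0.1,-1,0,0,0,-0.2,-1,0,0,0,-0.3,-1,0,0,0,-0.4,-1,0,0,0,-0.5,-1,0,0,0,-0.6,-1,0,0,0,-0.7,-1,0,0,0,-0.75,-1,0,0,0,-0.75]}}

```text
time_s: 10.12
eef_pos: [0.5501, 0.0475, 0.2468]
eef_rot: [0.109, 0.994, -0.0, -0.0]
contact_force: [0.3, 0.1, -0.6]
finger_gap: 0.0853
grasp_force: 0.0
```

Run:
```python
from h import *
sst();f=grab("wrist");print(f["T_tool_cam"].round(3))
```

```text
t 10.12 tcp [0.5501 0.0475 0.2468] psi 167.53 F [ 0.3  0.1 -0.6] gap 0.0853 gf 0.0 q6 -1.33
tcp in stand [-0.0856  0.1137] F stand x,y [0.3 0.2] Mz 0.03
[[-0.    -0.946 -0.325  0.084]
 [ 1.     0.    -0.     0.002]
 [ 0.    -0.325  0.946 -0.143]
 [ 0.     0.     0.     1.   ]]
```

Request:
{"method": "send_rows", "body": {"moves": [-1,0,0.01,0.3,0,-1,0,0.01,0.6,0,-1,0,0.01,0.88,0,-1,0,0.01,0.88,0]}}

```text
time_s: 10.5
eef_pos: [0.5476, 0.0489, 0.1353]
eef_rot: [0.11, 0.994, -0.001, -0.005]
contact_force: [-0.9, 0.0, -0.9]
finger_gap: 0.0855
grasp_force: 0.0
```

Request:
{"method": "send_rows", "body": {"moves": [-1,0,0,0.3,0,-1,0,0,0.6,0,-1,0,0,0.86,0,-1,0,0,0.86,0,-1,-0.05,0,0.86,0,-1,-0.08,0,0.86,0,-1,-0.1,0,0.86,0,-1,-0.11,0,0.86,0,-1,-0.11,0,0.86,0]}}

```text
time_s: 11.25
eef_pos: [0.5643, 0.0464, 0.0396]
eef_rot: [0.109, 0.994, 0.0, 0.001]
contact_force: [-0.6, 0.8, -0.2]
finger_gap: 0.0855
grasp_force: 0.0
```

Run:
```python
from h import *
sst()
```

```text
t 11.25 tcp [0.5643 0.0464 0.0396] psi 167.53 F [-0.6  0.8 -0.2] gap 0.0855 gf 0.0 q6 -1.34
tcp in stand [-0.0715  0.1157] F stand x,y [-0.8  0.7] Mz 0.03
```

Request:
{"method": "send_rows", "body": {"moves": [-1,0.02,0,0.05,0,-1,0,0,0.05,0,-1,-0.01,0,0.05,0,-1,-0.015,0,0.05,0,-1,-0.015,0,0.05,0]}}

```text
time_s: 11.67
eef_pos: [0.5652, 0.0461, 0.032]
eef_rot: [0.108, 0.994, 0.0, -0.0]
contact_force: [0.2, -0.1, -0.4]
finger_gap: 0.0855
grasp_force: 0.2
```

Request:
{"method": "send_rows", "body": {"moves": [-1,-0.006,0,0,0,-1,-0.006,0,0,0]}}

```text
time_s: 11.83
eef_pos: [0.5654, 0.0461, 0.032]
eef_rot: [0.108, 0.994, 0.0, -0.001]
contact_force: [-4.3, 1.0, 0.8]
finger_gap: 0.0851
grasp_force: 2.4
```

Request:
{"method": "send_rows", "body": {"moves": [-1,-0.006,0,0,0,-1,-0.006,0,0,0]}}

```text
time_s: 12.0
eef_pos: [0.5655, 0.0461, 0.0319]
eef_rot: [0.109, 0.994, 0.0, -0.002]
contact_force: [-11.2, 2.1, 5.0]
finger_gap: 0.0859
grasp_force: 5.2
```

Contact is solid at 11 N, so the part is seated. Next I'll back off, rise and go over the palm pad.

Request:
{"method": "send_rows", "body": {"moves": [-1,0.08,0,0,0,-1,0.12,0,-0.1,0,-1,0.12,0,-0.4,0,-1,0.12,0,-0.7,0,-1,0.12,0,-1,0,-1,0.12,0,-1,0]}}

```text
time_s: 12.5
eef_pos: [0.5552, 0.0489, 0.1594]
eef_rot: [0.108, 0.994, 0.001, 0.005]
contact_force: [1.1, 0.4, 0.5]
finger_gap: 0.0852
grasp_force: 0.0
```

Request:
{"method": "send_rows", "body": {"moves": [-1,0.3,0,-0.3,0.1,-1,0.3,0,-0.6,0.2,-1,0.3,0,-0.85,0.3,-1,0.3,0,-0.85,0.4,-1,0.3,0,-0.85,0.5,-1,0.3,0,-0.85,0.6,0,0.3,0,-0.85,0.7,1,0.3,0,-0.85,0.75,1,0.3,0,-0.85,0.75]}}

```text
time_s: 13.25
eef_pos: [0.5174, 0.0566, 0.254]
eef_rot: [0.482, 0.876, 0.0, 0.0]
contact_force: [-0.4, -0.2, -0.1]
finger_gap: 0.0516
grasp_force: 0.0
```

Run:
```python
from h import *
sst();f,W=part("scene");np.savez("/tmp/s2.npz",W=W);
w=W.reshape(-1,3);a,b=tost(w)
for n in ("scene","side","wrist"):
  f=grab(n);w=cloud(f).reshape(-1,3);a,b=tost(w);print(n)
  m=(w[:,2]>.052)&(w[:,2]<.064)&(a<.01)&(a>-.1);m2=(w[:,2]>.031)&(w[:,2]<.043)&(a>-.005)&(a<.02)
  for bb in np.arange(-.13,.135,.02):
    k=m&(abs(b-bb)<.01);k2=m2&(abs(b-bb)<.01)
    print(round(bb,2),np.percentile(a[k],[3,97]).round(4) if k.sum()>25 else None, np.median(a[k2]).round(4) if k2.sum()>25 else None)
```

```text
t 13.25 tcp [0.5174 0.0566 0.254 ] psi 122.41 F [-0.4 -0.2 -0.1] gap 0.0516 gf 0.0 q6 -0.53
tcp in stand [-0.1195  0.1156] F stand x,y [-0.4 -0.3] Mz 0.01
scene part (y,x) [  7.4 -31.8] [ 59.4 138.5] 89.95
scene
-0.13 None None
-0.11 None None
-0.09 None None
-0.07 None None
-0.05 [-0.0604 -0.0022] None
-0.03 [-0.0588 -0.0014] None
-0.01 [-0.0588 -0.002 ] None
0.01 [-0.0571 -0.0019] 0.0034
0.03 [-0.0591 -0.001 ] None
0.05 [-0.0576 -0.0018] 0.0039
0.07 [-0.0591 -0.0026] None
0.09 None None
0.11 None None
0.13 None None
side
-0.13 None None
-0.11 None None
-0.09 [-0.0589 -0.0042] None
-0.07 [-0.0583 -0.0089] None
-0.05 [-0.0586 -0.0287] None
-0.03 [-0.0586 -0.001 ] None
-0.01 [-0.0587 -0.0033] None
0.01 [-0.0571 -0.0011] None
0.03 [-0.058  -0.0042] None
0.05 [-0.0577 -0.0013] None
0.07 [-0.0576 -0.0005] None
0.09 None None
0.11 None None
0.13 None None
wrist
-0.13 None None
-0.11 None None
-0.09 None None
-0.07 None None
-0.05 None None
-0.03 None None
-0.01 [-0.0431 -0.031 ] None
0.01 [-0.0592 -0.0024] None
0.03 [-0.0592 -0.0021] None
0.05 [-0.0592 -0.0049] None
0.07 [-0.0592 -0.0211] 0.0046
0.09 None 0.0042
0.11 None 0.0035
0.13 None 0.0039
```

Request:
{"method": "send_rows", "body": {"moves": [1,-0.27,0.04,0,0,1,-0.54,0.08,0,0,1,-0.804,0.126,0,0,1,-0.804,0.126,0,0]}}

```text
time_s: 13.78
eef_pos: [0.5841, -0.0201, 0.2532]
eef_rot: [0.481, 0.877, -0.0, 0.0]
contact_force: [-1.4, 0.5, -0.6]
finger_gap: 0.0
grasp_force: 0.0
```

Request:
{"method": "send_rows", "body": {"moves": [1,-0.27,0.04,0,0.1,1,-0.54,0.08,0,0.2,1,-0.804,0.126,0,0.3,1,-0.804,0.126,0,0.4,1,-0.804,0.126,0,0.5,1,-0.804,0.126,0,0.6,1,-0.804,0.126,0,0.7,1,-0.804,0.126,0,0.75,1,-0.804,0.126,0,0.75]}}

```text
time_s: 14.53
eef_pos: [0.6466, -0.0896, 0.254]
eef_rot: [0.78, 0.626, -0.0, -0.0]
contact_force: [0.1, -0.8, 0.5]
finger_gap: 0.0004
grasp_force: 0.0
```

Run:
```python
from h import *
sst()
```

```text
t 14.53 tcp [ 0.6466 -0.0896  0.254 ] psi 77.48 F [ 0.1 -0.8  0.5] gap 0.0004 gf 0.0 q6 0.02
tcp in stand [0.0381 0.0005] F stand x,y [ 0.2 -0.7] Mz 0.04
```

Request:
{"method": "send_rows", "body": {"moves": [1,0,0,0.25,0,1,0,0,0.5,0,1,0,0,0.72,0,1,0,0,0.8,0,1,0,0,0.83,0,1,0,0,0.86,0,1,0,0,0.88,0,1,0,0,0.9,0]}}

```text
time_s: 15.2
eef_pos: [0.6473, -0.0898, 0.1479]
eef_rot: [0.779, 0.627, 0.001, 0.001]
contact_force: [-2.1, 0.7, 5.5]
finger_gap: -0.0003
grasp_force: 2.1
```

Request:
{"method": "send_rows", "body": {"moves": [1,0,0,0.015,0,1,0,0,0.03,0,1,0,0,0.045,0,1,0,0,0.06,0,1,0,0,0.06,0]}}

```text
time_s: 15.62
eef_pos: [0.6469, -0.0898, 0.1388]
eef_rot: [0.78, 0.626, 0.0, 0.0]
contact_force: [1.2, 0.0, 3.5]
finger_gap: -0.0001
grasp_force: 1.1
```

Request:
{"method": "send_rows", "body": {"moves": [1,0,0,0.015,0,1,0,0,0.03,0,1,0,0,0.045,0,1,0,0,0.06,0,1,0,0,0.075,0,1,0,0,0.085,0]}}

```text
time_s: 16.12
eef_pos: [0.6469, -0.0897, 0.1288]
eef_rot: [0.78, 0.626, 0.0, 0.0]
contact_force: [2.4, -0.2, 6.3]
finger_gap: 0.0
grasp_force: 3.2
```

Request:
{"method": "send_rows", "body": {"moves": [1,0,0,0.008,0,1,0,0,0.012,0,1,0,0,0.012,0]}}

```text
time_s: 16.37
eef_pos: [0.6469, -0.0898, 0.1274]
eef_rot: [0.78, 0.626, 0.0, 0.0]
contact_force: [3.7, -0.7, 4.9]
finger_gap: 0.0001
grasp_force: 2.4
```

Request:
{"method": "send_rows", "body": {"moves": [1,0,0,0.008,0,1,0,0,0.012,0,1,0,0,0.012,0]}}

```text
time_s: 16.62
eef_pos: [0.6469, -0.0898, 0.126]
eef_rot: [0.78, 0.626, 0.0, 0.0]
contact_force: [3.3, -0.1, 5.9]
finger_gap: 0.0002
grasp_force: 2.7
```

Request:
{"method": "send_rows", "body": {"moves": [1,0,0,0.006,0,1,0,0,0.008,0,1,0,0,0.008,0]}}

```text
time_s: 16.87
eef_pos: [0.6469, -0.0898, 0.1251]
eef_rot: [0.78, 0.626, 0.0, 0.0]
contact_force: [2.4, 0.6, 6.5]
finger_gap: 0.0
grasp_force: 3.1
```

Request:
{"method": "send_rows", "body": {"moves": [1,0,0,0.006,0,1,0,0,0.008,0,1,0,0,0.008,0]}}

```text
time_s: 17.12
eef_pos: [0.6469, -0.0898, 0.1251]
eef_rot: [0.78, 0.626, 0.0, 0.001]
contact_force: [-1.6, 0.5, 13.3]
finger_gap: -0.0005
grasp_force: 6.6
```

Request:
{"method": "send_rows", "body": {"moves": [1,0,0,0.004,0,1,0,0,0.005,0,1,0,0,0.005,0]}}

```text
time_s: 17.37
eef_pos: [0.647, -0.0898, 0.125]
eef_rot: [0.78, 0.626, 0.001, 0.001]
contact_force: [-3.2, 1.2, 17.9]
finger_gap: -0.0002
grasp_force: 8.8
```

The pad stopped at z 0.125, as expected, with force climbing to 18 N, so the foot is seated. I'll rise over the dial and read it.

Request:
{"method": "send_rows", "body": {"moves": [1,0,0,-0.05,0,1,0,0,-0.3,0,0,0,0,-0.6,0,-1,0,0,-0.85,0,-1,0,-0.2,-1,0,-1,0,-0.4,-1,0,-1,0,-0.565,-1,0,-1,0,-0.565,-1,0,-1,0,-0.565,-1,0]}}

```text
time_s: 18.12
eef_pos: [0.5799, -0.075, 0.2433]
eef_rot: [0.78, 0.626, -0.0, -0.0]
contact_force: [0.5, 0.3, -0.4]
finger_gap: 0.0836
grasp_force: 0.0
```

```bash
cat > dial.py <<'E'
from h import *
def dial(name,sv=True):
    sst();f=grab("wrist");W=cloud(f);w=W.reshape(-1,3);a,b=tost(w)
    m=(abs(a+.03)<.05)&(abs(b)<.05)&(w[:,2]>.135)&(w[:,2]<.156)
    r=cv2.minEnclosingCircle(np.c_[a[m],b[m]].astype(np.float32)*1000);print("bezel ctr",r,"z",np.percentile(w[m,2],[10,50,90]).round(4))
    # rectify: stand frame at z=.146, +x up-> image up, +y left ; 0.1mm... 0.15mm px
    n=560;s=.00015;i,j=np.indices((n,n));sx=(n/2-i)*s;sy=(n/2-j)*s
    c=np.array([-.030,0]) ; XY=O+(sx)[...,None]*EX+sy[...,None]*EY
    p=proj(f,np.dstack([XY,np.full((n,n),.144)])).astype(np.float32)
    g=cv2.remap(f["frame"],p[...,0],p[...,1],cv2.INTER_CUBIC)
    if sv: save(name,g)
    np.save("/tmp/%s.npy"%name,g);return g
E
python3 - <<'E'
from dial import *
dial("d1")
for t in ("zero_mark","needle_tip","dial_centre"): print(t,[(b["centre"],round(b["score"],2)) for b in robot.boxes_of(t,"wrist")[:2]])
E
```

```text
t 18.12 tcp [ 0.5799 -0.075   0.2433] psi 77.56 F [ 0.5  0.3 -0.4] gap 0.0836 gf 0.0 q6 0.03
tcp in stand [-0.0302  0.0005] F stand x,y [0.4 0.5] Mz 0.02
bezel ctr ((-29.675800323486328, -1.083222508430481), 33.14445877075195) z [0.1423 0.1434 0.1461]
zero_mark [([274.8, 212.3], 0.56)]
needle_tip [([279.9, 215.4], 0.43)]
dial_centre [([312.4, 205.7], 0.8)]
```

View pics/d1.png

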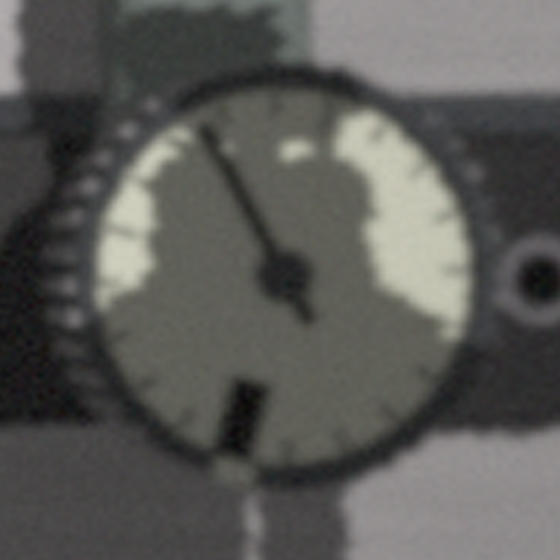

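d1 shows the dial centre at (285,275), the needle tip at (205,128) and the zero bar at (240,418). The needle is at 118.7° and zero at about 254.3°, so the bezel must turn about 135.6° clockwise. I'll pre-rotate, grip and turn.

Request:
{"method": "send_rows", "body": {"moves": [-1,-0.01,0.0075,0,-0.1,-1,-0.01,0.0075,0,-0.2,-1,-0.01,0.0075,0,-0.3,-1,-0.01,0.0075,0,-0.4,-1,-0.01,0.0075,0,-0.5,-1,-0.01,0.0075,0,-0.6,-1,-0.01,0.0075,0,-0.7,-1,-0.01,0.0075,0,-0.8,-1,-0.01,0.0075,0,-0.9,-1,-0.01,0.0075,0,-0.9]}}

```text
time_s: 19.15
eef_pos: [0.5814, -0.0766, 0.2427]
eef_rot: [0.408, 0.913, -0.0, -0.0]
contact_force: [1.1, 0.8, -0.1]
finger_gap: 0.0855
grasp_force: 0.0
```

Request:
{"method": "send_rows", "body": {"moves": [-1,0,0,0.1,-0.1,-1,0,0,0.3,-0.2,-1,0,0,0.5,-0.23,-1,0,0,0.7,-0.23,-1,0,0,0.7,-0.23,-1,0,0,0.7,-0.23]}}

```text
time_s: 19.65
eef_pos: [0.581, -0.0765, 0.1587]
eef_rot: [0.299, 0.954, -0.0, -0.001]
contact_force: [0.2, 1.0, 0.8]
finger_gap: 0.0852
grasp_force: 0.0
```

Run:
```python
from h import *
sst()
```

```text
t 19.65 tcp [ 0.581  -0.0765  0.1587] psi 145.2 F [0.2 1.  0.8] gap 0.0852 gf 0.0 q6 -1.16
tcp in stand [-0.0288 -0.0008] F stand x,y [0. 1.] Mz -0.02
```

Request:
{"method": "send_rows", "body": {"moves": [-1,0,0,0.12,0,-1,0,0,0.24,0,-1,0,0,0.32,0,-1,0,0,0.355,0,-1,0,0,0.355,0], "squeeze": 20}}

```text
time_s: 20.07
eef_pos: [0.5812, -0.0765, 0.1168]
eef_rot: [0.298, 0.955, -0.0, -0.0]
contact_force: [0.4, 0.2, 0.1]
finger_gap: 0.0854
grasp_force: 0.0
```

Request:
{"method": "send_rows", "body": {"moves": [-0.8,0,0,0,0,-0.65,0,0,0,0,-0.5,0,0,0,0,-0.4,0,0,0,0,0,0,0,0,0,0,0,0,0,0]}}

```text
time_s: 20.57
eef_pos: [0.5808, -0.0784, 0.1186]
eef_rot: [0.298, 0.955, -0.002, 0.0]
contact_force: [-11.9, -12.3, 13.1]
finger_gap: 0.063
grasp_force: 19.3
```

Run:
```python
from h import *
sst()
```

```text
t 20.57 tcp [ 0.5808 -0.0784  0.1186] psi 145.32 F [-11.9 -12.3  13.1] gap 0.063 gf 19.3 q6 -1.16
tcp in stand [-0.0286 -0.0027] F stand x,y [ -9.  -14.6] Mz 0.04
```

Request:
{"method": "send_rows", "body": {"moves": [0,0,-0.01,-0.006,0,0,0,-0.02,-0.012,0,0,0,-0.02,-0.012,0]}}

```text
time_s: 20.82
eef_pos: [0.5805, -0.0786, 0.1188]
eef_rot: [0.298, 0.955, 0.0, 0.001]
contact_force: [6.3, -1.0, -1.1]
finger_gap: 0.063
grasp_force: 25.0
```

Run:
```python
from h import *
sst()
```

```text
t 20.82 tcp [ 0.5805 -0.0786  0.1188] psi 145.35 F [ 6.3 -1.  -1.1] gap 0.063 gf 25.0 q6 -1.16
tcp in stand [-0.0288 -0.0029] F stand x,y [6.4 0.4] Mz -0.02
```

Request:
{"method": "send_rows", "body": {"moves": [0,0,0,0,0.08,0,0,0,0,0.17,0,0,0,0,0.26,0,0,0,0,0.35,0,0,0,0,0.44,0,0,0,0,0.53,0,0,0,0,0.62,0,0,0,0,0.71,0,0,0,0,0.8,0,0,0,0,0.8]}}

```text
time_s: 21.65
eef_pos: [0.58, -0.0787, 0.1188]
eef_rot: [0.662, 0.75, 0.0, 0.001]
contact_force: [2.1, -3.6, 2.3]
finger_gap: 0.063
grasp_force: 25.3
```

Run:
```python
from h import *
sst()
```

```text
t 21.65 tcp [ 0.58   -0.0787  0.1188] psi 97.1 F [ 2.1 -3.6  2.3] gap 0.063 gf 25.3 q6 -0.32
tcp in stand [-0.0293 -0.0032] F stand x,y [ 2.8 -3. ] Mz -0.04
```

Request:
{"method": "send_rows", "body": {"moves": [0,0,0,0,0.08,0,0,0,0,0.17,0,0,0,0,0.26,0,0,0,0,0.35,0,0,0,0,0.44,0,0,0,0,0.53,0,0,0,0,0.62,0,0,0,0,0.71,0,0,0,0,0.8,0,0,0,0,0.8]}}

```text
time_s: 22.48
eef_pos: [0.5795, -0.0785, 0.1187]
eef_rot: [0.909, 0.416, -0.0, -0.0]
contact_force: [-4.3, -2.6, 5.3]
finger_gap: 0.0633
grasp_force: 25.6
```

Request:
{"method": "send_rows", "body": {"moves": [0,0,0,0,0.08,0,0,0,0,0.17,0,0,0,0,0.26,0,0,0,0,0.35,0,0,0,0,0.44,0,0,0,0,0.53,0,0,0,0,0.6,0,0,0,0,0.65,0,0,0,0,0.65,0,0,0,0,0.65]}}

```text
time_s: 23.32
eef_pos: [0.5794, -0.0781, 0.1187]
eef_rot: [0.996, 0.092, -0.0, -0.0]
contact_force: [-6.5, 1.1, 6.0]
finger_gap: 0.0631
grasp_force: 25.7
```

Run:
```python
from dial import *
g=dial("d2")
```

```text
t 23.32 tcp [ 0.5794 -0.0781  0.1187] psi 10.53 F [-6.5  1.1  6. ] gap 0.0631 gf 25.7 q6 1.19
tcp in stand [-0.0301 -0.0027] F stand x,y [-6.6 -0.3] Mz -0.07
bezel ctr ((-24.236888885498047, 1.7403450012207031), 45.43986511230469) z [0.1422 0.1434 0.1466]
```

View pics/d2.png

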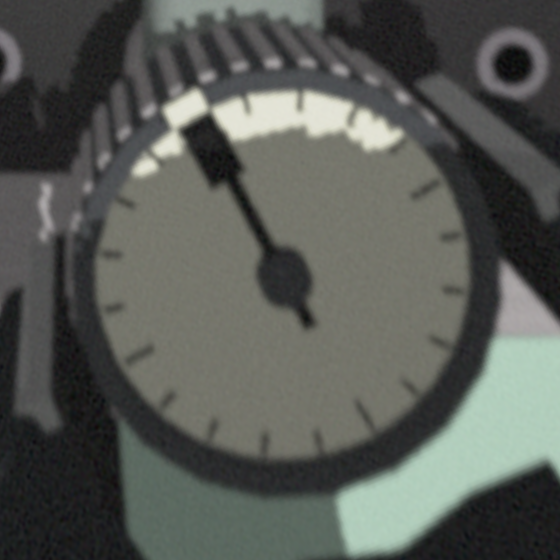

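d2 shows the needle running into the zero bar at (212,148), with the rim tick at (187,108) and the centre at (285,275). I'll measure the residual numerically.

```bash
cat > ang.py <<'E'
from h import *
def ang(name):
    g=cv2.GaussianBlur(np.load("/tmp/%s.npy"%name).astype(np.float32).mean(2),(0,0),1.5)
    # hub: dark blob near the centre; face: ellipse fit of edge
    def prof(c,r,lo,hi,inv=False):
        t=np.radians(np.arange(lo,hi,.1));x=c[0]+r*np.cos(t);y=c[1]-r*np.sin(t)
        v=cv2.remap(g,x.astype(np.float32)[None],y.astype(np.float32)[None],cv2.INTER_LINEAR)[0]
        wt=np.clip(np.percentile(v,70)-v-15,0,None);return (np.degrees(t)*wt).sum()/wt.sum()
    sub=g[235:315,245:325];m=(sub<62).astype(np.uint8);m=cv2.morphologyEx(m,cv2.MORPH_OPEN,cv2.getStructuringElement(2,(25,25)))
    M=cv2.moments(m,True);c=(245+M["m10"]/M["m00"],235+M["m01"]/M["m00"]);print(name,"hub",np.round(c,1),"area",M["m00"])
    return c,prof
E
python3 - <<'E'
from ang import *
c,p=ang("d1");print("d1 needle",[p(c,r,100,138).round(1) for r in (60,80,100,120,140)],"bar",[p(c,r,238,270).round(1) for r in (125,140,155,170)])
c,p=ang("d2");print("d2 needle",[p(c,r,100,140).round(1) for r in (50,60,70,80,90)],"tail",p(c,50,285,315).round(1),"bar",[p(c,r,100,140).round(1) for r in (120,130,140,150,160)])
E
```

```text
d1 hub [284.2 276.4] area 2252.0
d1 needle [np.float64(117.3), np.float64(117.7), np.float64(117.8), np.float64(117.8), np.float64(119.7)] bar [np.float64(252.9), np.float64(253.3), np.float64(253.1), np.float64(253.3)]
d2 hub [283.8 276.7] area 2323.0
d2 needle [np.float64(118.4), np.float64(118.5), np.float64(118.3), np.float64(118.5), np.float64(118.3)] tail 298.0 bar [np.float64(119.7), np.float64(119.6), np.float64(119.8), np.float64(120.0), np.float64(123.1)]
```

Request:
{"method": "send_rows", "body": {"moves": [0,0,0,0,0.02,0,0,0,0,0.025,0,0,0,0,0.025]}}

```text
time_s: 23.62
eef_pos: [0.5794, -0.0781, 0.1187]
eef_rot: [0.997, 0.079, -0.0, -0.0]
contact_force: [-6.1, 0.2, 6.7]
finger_gap: 0.0633
grasp_force: 25.7
```

Run:
```python
from dial import *
from ang import *
dial("d3")
c,p=ang("d3");print("needle",[p(c,r,100,140).round(1) for r in (50,60,70,80,90)],"tail",p(c,50,285,315).round(1),"bar",[p(c,r,100,140).round(1) for r in (120,130,140,150)])
```

```text
t 23.62 tcp [ 0.5794 -0.0781  0.1187] psi 9.03 F [-6.1  0.2  6.7] gap 0.0633 gf 25.7 q6 1.22
tcp in stand [-0.0301 -0.0027] F stand x,y [-6.  -1.1] Mz -0.04
bezel ctr ((-24.35194206237793, 1.5944709777832031), 45.59318161010742) z [0.1422 0.1434 0.1466]
d3 hub [283.9 276.9] area 2317.0
needle [np.float64(118.6), np.float64(118.4), np.float64(118.5), np.float64(118.3), np.float64(118.5)] tail 298.1 bar [np.float64(118.2), np.float64(118.2), np.float64(118.4), np.float64(119.0)]
```

Request:
{"method": "send_rows", "body": {"moves": [0,-0.004,0,-0.003,0,-0.35,-0.004,0,-0.003,0,-0.5,-0.004,0,-0.003,0,-0.7,-0.004,0,-0.003,0,-1,-0.004,0,-0.003,0,-1,-0.004,0,-0.003,0,-1,-0.004,0,-0.003,0]}}

```text
time_s: 24.25
eef_pos: [0.5792, -0.0786, 0.1184]
eef_rot: [0.997, 0.077, -0.0, 0.0]
contact_force: [-0.4, -0.3, -0.2]
finger_gap: 0.0855
grasp_force: 0.0
```

Request:
{"method": "send_rows", "body": {"moves": [-1,0,0,-0.1,0,-1,0,0,-0.3,0,-1,0,0,-0.6,0,-1,0,0,-0.9,0,-1,0,0,-1,0,-1,0,0,-1,0]}}

```text
time_s: 24.75
eef_pos: [0.5803, -0.0788, 0.2433]
eef_rot: [0.997, 0.077, 0.003, 0.001]
contact_force: [-0.8, 0.7, 0.3]
finger_gap: 0.0856
grasp_force: 0.0
```

Run:
```python
from dial import *
from ang import *
dial("d4")
c,p=ang("d4");print("needle",[p(c,r,100,140).round(1) for r in (50,60,70,80,90)],"tail",p(c,50,285,315).round(1),"bar",[p(c,r,100,140).round(1) for r in (120,130,140,150)])
f=grab("scene");s=grab("side");np.savez("/tmp/fin.npz",a=f["frame"])
save("fin",cv2.resize(np.hstack([f["frame"][110:330,170:420],s["frame"][120:340,160:410]]),(800,352),interpolation=cv2.INTER_CUBIC))
```

```text
t 24.75 tcp [ 0.5803 -0.0788  0.2433] psi 8.86 F [-0.8  0.7  0.3] gap 0.0856 gf 0.0 q6 1.22
tcp in stand [-0.029  -0.0031] F stand x,y [-0.9  0.5] Mz 0.02
bezel ctr ((-29.74666404724121, -0.49370068311691284), 32.97462463378906) z [0.1423 0.1434 0.1461]
d4 hub [284.2 279.2] area 2068.0
needle [np.float64(118.6), np.float64(117.7), np.float64(117.7), np.float64(119.1), np.float64(118.5)] tail nan bar [np.float64(117.5), np.float64(118.1), np.float64(118.3), np.float64(118.4)]ang.py:8: RuntimeWarning: invalid value encountered in scalar divide
  wt=np.clip(np.percentile(v,70)-v-15,0,None);return (np.degrees(t)*wt).sum()/wt.sum()
```

View pics/d4.png

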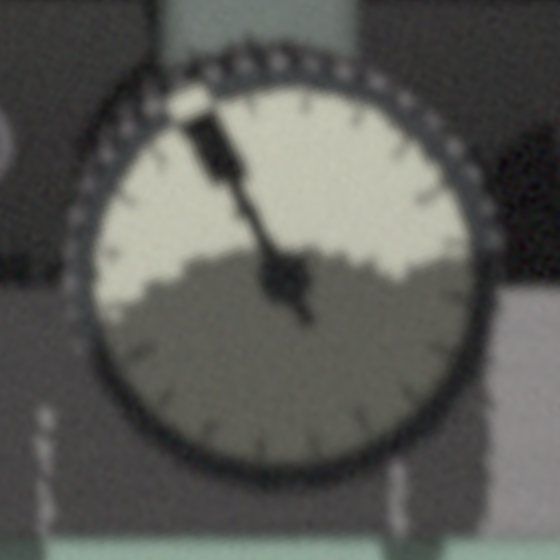

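View pics/fin.png

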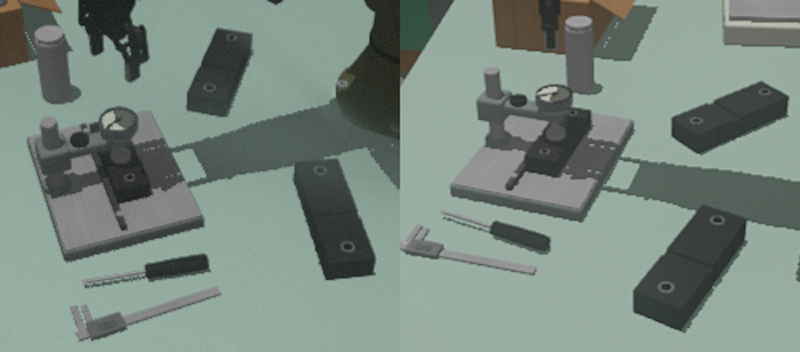

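The zero bar at (212,148) stands on the needle. The head is down and the tools are where they were, so I'm handing in.

```bash
python3 -c "
from cell import robot
print(robot.close_job())"
```

```text
the job is handed in; nothing more can be done
None
```

The job is handed in at about 25 s of the 72 s: the moulding sits square against the fence, the head is down with its foot on the moulding, and the zero mark stands at the needle to within about 1°. The gripper is clear and the tools look undisturbed; the fence push briefly reached about 45 N horizontally and 40 N vertically at the wrist, through the fingers rather than the gripper body.

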